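Unlock and open the extractor's control box

ROBOT

A 6-joint arm with a two-finger parallel gripper is mounted at the origin on the work surface. World frame = base frame: x ahead of the robot, y to its left, z up, the work surface at z = 0. Lengths are in mm, angles in rad, forces in N, time in s.
With the tool pointing down it reaches from about 300 to 775 mm from the base axis. Payload 14.6 kg.
Tool frame: the origin (TCP) lies at the very end of the fingers, on their centre line; the grasp point (between the pads) lies 19 mm behind it; z points along the fingers, y is the line along which they close (so a half turn about z gives the same grasp; the last joint's range is limited). The gripper opens to 94 mm and grips with 3 to 60 N. Pads are 16 mm wide; open, the fingers measure 119 mm over their backs; the gripper's body (75 mm by 177 mm) begins 78 mm behind the grasp point.
Start: joints at [-1.396, 0.3, 1.521, -0, 1.321, -0.067], TCP at [131.691, -533.991, 205.446] pointing down, gripper open.
Joint ranges: [-3.03, 3.03], [-0.79, 2.21], [0.23, 2.52], [-1.04, 4.18], [0, 3.07], [-2.55, 2.55]. Speed limits (rad/s): [2.22, 2.22, 2.57, 3.14, 3.14, 3.14].

INTERFACE

Orientations are given as [roll, pitch, yaw] about the fixed x, y, z axes, in that order (R = Rz(yaw) Ry(pitch) Rx(roll)).
In Python, from cell import manip, optics gives the robot as it stands.
- The arm moves only by the shell command python3 -m crank 'ROWS' [FORCE]. ROWS is JSON, a list of rows, each a list of 7 numbers: the opening in per cent of the stroke, from 0 (shut) to 100 (fully open), then the shift along the tool's x, y, z in mm, then the turn, a rotation vector about the tool's x, y, z in rad. A call has 1 to 10 rows; each row is the pose to reach, as a shift and turn from the pose commanded when the call began, along the tool's axes at that moment; what a row does not reach only later rows make up. A row lasts 1/10 s, in which the tool goes at most 50 mm and 8.59 degrees, less where a joint would pass 70% of its speed; a pose out of reach is approached as far as the arm can. A call with a gripper value outside its range is refused whole. The fingers move at their own pace and stop on an object; FORCE is the grip in N (left out, the last holds). Time passes only in rows, so rows that repeat a pose let the fingers close. It gives the time, the measured TCP pose, the force, the opening and the grip force at its end, in the units of the state.
- manip.read_state(): the state, without advancing time (a new reading comes with each control period).
- optics.camera(name): name is "side" or "top" or "wrist"; returns (picture, depth): 480x640x3 uint8, red, green, blue; 480x640 float32, mm along the optical axis (not along the pixel's ray), 0 where there is no reading.
- optics.calibration(name): a dict with "camera_matrix" (3x3 intrinsics, pixels), "R" (3x3) and "t" (3): a world point X has camera coordinates R X + t. Camera axes: x right, y down, z forward; pixel columns grow to the right and rows downward; lengths in mm; the calibration is good to about 2 mm. A picture is of the moment at which its call begins: read the wrist's pose just before it. calibration takes no time and is no camera call; for the wrist camera it gives the pose at the moment of the call.
- manip.sign_off(): hands the job in; it is judged then, once.
The state is a dict: "clock": time; "joints": joint angles; "qd": joint speeds; "effort": joint torques, N m; "eef_pos": TCP position; "eef_rot": TCP orientation; "wrist_force": force on the tool from outside, world axes, zero at the start; "moment": the same for the moment, N m; "finger_gap": finger opening in mm; "finger_force": force on a finger pad.
Only numpy, scipy, OpenCV 4.12 (cv2) and the standard library are available. Lean on these libraries where they do the work, as an engineer would, in place of code of your own. Each camera call takes 0.05 s, during which the arm holds its last target. There are 200 camera calls.

TASK

I need to get at the terminals of the dust extractor's control box, the larger of the two grey boxes lying on the bench. Turn the black wing of its quarter-turn fastener counterclockwise (seen from above) by a full quarter turn to unlocked while the lid is still shut, then swing the lid up by its steel bar handle until it is at least 60 degrees open, and leave it standing open with the fastener still unlocked. Do not push against the smaller grey box.

Things in the scene. Friction and masses are not known exactly. Their poses are not given: they have to be found in the camera images.
- cam_wing (a point): Grip point of the fastener: on its axis, 30 mm above the lid. A black upright wing 42 mm long, 12 mm thick, top 42 mm above the lid, on a black disc 32 mm wide, 6 mm high. It sits 40 mm in from the lid's front (robot side) edge, right of the bar handle. Frame turns with it: x along the wing, y across its thickness, z up. Grip it across its thickness.
- cam (a joint): Turn of the fastener, rad: 0 locked (wing at right angles to the lid's front edge; a tongue below holds the lid shut), 1.571 unlocked (wing parallel to that edge); stops at both. Grows counterclockwise seen from above; starts at 0 to 0.15. The lid is free from about 1.1 on. Light friction (0.06 N m), stays where left.
- panel_handle (a point): Middle of the lid's steel bar handle: round bar 12 mm thick, 90 mm long, 45 mm above the lid (39 mm clear below), parallel to the front edge, 40 mm in. Lid frame: shut, x points to the hinge (away from robot), y left along the bar, z up. Hinge line: parallel to y, 180 mm along +x and 53 mm along -z. The bar can turn between the fingers, so the gripper may stay pointing down.
- panel (a joint): Opening of the control box lid, rad: 0 shut, grows as its front edge swings up and away from the robot, stop at 1.75. Stiff hinge: it stays where left; lifting takes 4 to 6 N at the handle. Lid 220 mm deep, 280 wide, 8 thick, about 0.3 kg, top face 98 mm above the bench; a round dial 14 mm high and three low buttons near its hinge.
- small_box: The other, smaller grey box, fixed on the bench: 150 mm deep, 160 mm wide, 65 mm high, with its own lid, smaller wing fastener and bar handle, 125 mm high in all. Origin at the centre of its underside, x away from the robot. Not to be pushed.

How it is judged:
By the outcome, as a careful person would: the job done as asked, in the order asked, and still so for the second after the job is handed in, with the robot touching nothing.
It also fails if it takes over 48 s, if anything falls off the work surface, if the arm or the gripper's body presses on something with over 40 N, if the wrist force passes 120 N, or if a joint passes its speed limit or range.

## Working session

There is one attempt and no reset: what is moved stays moved. The work goes in short steps, Python scripts to look and compute and a shell command to move; the robot and the scene stay as the last step left them, time stands still between calls to the robot, and variables do not carry over. Pictures are saved under pics/ and viewed, at most 10 in all, crops included, and the job is handed in when it is done.

```bash
ls; mkdir -p pics; python3 - <<'E'
from cell import manip, optics
import cv2, numpy as np
for n in ("top","side"):
    im,d=optics.camera(n); np.savez(f"{n}.npz",im=im,d=d,**optics.calibration(n))
    cv2.imwrite(f"pics/{n}0.png",im[:,:,::-1])
    c=optics.calibration(n); print(n,c["camera_matrix"],c["R"],c["t"])
print(manip.read_state())
E
```

```text
pics
top [[484.46574024   0.         315.40875502]
 [  0.         484.46574024 234.36539519]
 [  0.           0.           1.        ]] [[-0.02475172 -0.99909658 -0.03454529]
 [-0.99418851  0.02822221 -0.10388796]
 [ 0.10476905  0.03177312 -0.99398889]] [-10.4712996  618.65469709 968.11937011]
side [[494.44175369   0.         320.7408992 ]
 [  0.         494.44175369 245.91616241]
 [  0.           0.           1.        ]] [[ 0.99156985 -0.12950859  0.0040947 ]
 [-0.09093795 -0.71807346 -0.69000058]
 [ 0.0923013   0.6838114  -0.72379724]] [-600.53139487   96.8958954   762.36197262]
{'clock': 0.1, 'joints': array([-1.39561840e+00,  3.00388826e-01,  1.52149370e+00,  1.81336778e-05,
        1.32072514e+00, -6.66079238e-02]), 'qd': array([ 2.41434923e-03, -3.52474372e-05, -1.93536927e-03, -1.15812100e-03,
       -1.15961094e-03,  1.15477682e-03]), 'effort': array([ 1.90665487e-03, -5.32640326e+01, -3.53281689e+01,  7.09290965e-02,
        2.34555721e-02, -5.54957091e-05]), 'eef_pos': array([ 131.64740266, -533.77363935,  204.9684309 ]), 'eef_rot': array([-3.14058106e+00, -8.50837757e-05,  2.41781313e-01]), 'wrist_force': array([ 0.33612964, -0.08113656, -0.29453615]), 'moment': array([ 0.02232177, -0.00407546,  0.00064902]), 'finger_force': 0.0, 'finger_gap': 93.66473132834088}
```

View pics/top0.png

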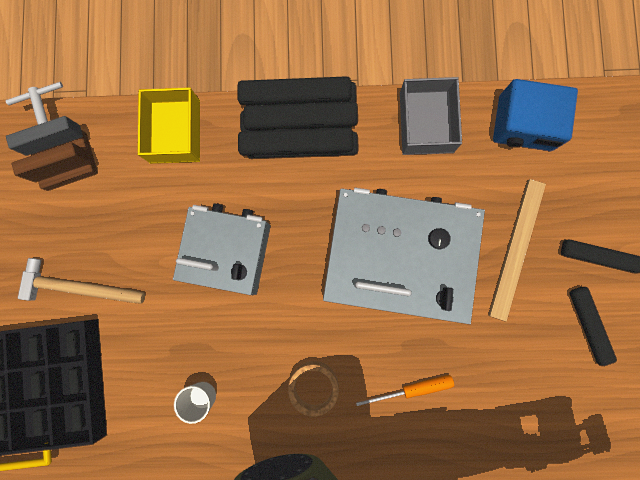

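View pics/side0.png

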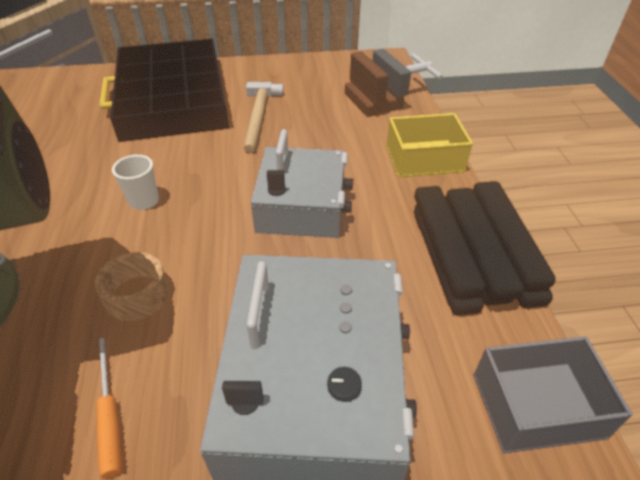

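The top picture shows the large box with lid corners near (339,189), (484,210), (471,324) and (323,300). Its bar handle runs from (357,285) to (408,292), and the black wing is at (445,298). The small box is to the left at about (222,250). The side picture agrees: wing at (243,392), bar at (258,305).

```bash
cat > h.py <<'E'
import numpy as np, cv2
def cloud(z):
    d=z["d"];K=z["camera_matrix"];v,u=np.mgrid[:480,:640]
    P=np.stack([(u-K[0,2])/K[0,0]*d,(v-K[1,2])/K[1,1]*d,d],-1)
    P=(P-z["t"])@z["R"]; P[d<=0]=np.nan
    return P
E
python3 - <<'E'
from h import *
z=np.load("top.npz");P=cloud(z);Z=P[...,2]
def rect(m): 
    r=cv2.minAreaRect(P[m][:,:2].astype(np.float32)); return [np.round(x,2) for x in r], cv2.boxPoints(r).round(1).tolist()
m=np.zeros((480,640),bool);m[180:335,310:495]=1
print("bench z",np.nanmedian(Z[340:350,330:350]))
lid=m&(abs(Z-98)<7)
n,l,s,_=cv2.connectedComponentsWithStats(lid.astype(np.uint8));k=1+s[1:,4].argmax()
lid=l==k
lid=cv2.morphologyEx(lid.astype(np.uint8),cv2.MORPH_OPEN,np.ones((5,5)))>0
print("lid",rect(lid),np.median(Z[lid]))
bar=m&(Z>125)
n,l,s,_=cv2.connectedComponentsWithStats(bar.astype(np.uint8))
for k in range(1,n):
    if s[k,4]>15: q=l==k; print(s[k],rect(q),np.nanmedian(Z[q]),P[q].mean(0))
s0=np.load("side.npz");Q=cloud(s0);ZZ=Q[...,2]
for nm,b in (("bar",(255,345,240,275)),("wing",(370,410,215,270))):
    mm=np.zeros((480,640),bool);mm[b[0]:b[1],b[2]:b[3]]=1;mm&=ZZ>130
    q=Q[mm];print("side",nm,len(q),q.mean(0),cv2.minAreaRect(q[:,:2].astype(np.float32)),q[:,2].max())
mm=np.zeros((480,640),bool);mm[170:300,165:275]=1;mm&=(Z>50)
print("small",cv2.boxPoints(cv2.minAreaRect(P[mm][:,:2].astype(np.float32))).round())
E
```

```text
bench z 0.7528497458094868
lid ([array([ 570.26, -197.52]), array([280.4 , 225.97]), np.float64(79.69)], [[434.0, -315.20001220703125], [656.2999877929688, -355.70001220703125], [706.5, -79.80000305175781], [484.20001220703125, -39.400001525878906]]) 99.27090940196302
[355 282  57  14 373] ([array([ 504.98, -149.28]), array([101.02,  11.92]), np.float64(79.64)], [[490.0, -197.89999389648438], [501.79998779296875, -200.0], [519.9000244140625, -100.69999694824219], [508.20001220703125, -98.5]]) 149.06952848080954 [ 504.97091801 -149.0139808   148.81053226]
[443 288  10  23 190] ([array([ 483.05, -267.13]), array([12.81, 40.35]), np.float64(84.54)], [[462.3999938964844, -271.6000061035156], [502.5, -275.3999938964844], [503.70001220703125, -262.70001220703125], [463.6000061035156, -258.79998779296875]]) 140.55545314330408 [ 483.47614997 -265.94024651  139.14410277]
side bar 736 [ 505.75869796 -156.10890162  147.30958596] ((506.05792236328125, -149.41543579101562), (100.08014678955078, 12.21027660369873), 79.71236419677734) 151.9237658582151
side wing 560 [ 485.33398924 -267.55347169  138.90060415] ((485.0421142578125, -265.9337463378906), (13.413932800292969, 41.817142486572266), 83.55487060546875) 143.93610763807033
small [[498. 101.]
 [650.  69.]
 [684. 226.]
 [531. 258.]]
```

```bash
python3 -m crank '[[40,406,-175,0,0,0,0.347],[40,406,-175,0,0,0,0.347],[40,406,-175,0,0,0,0.347],[40,406,-175,0,0,0,0.347],[40,406,-175,0,0,0,0.347],[40,406,-175,0,0,0,0.347],[40,406,-175,0,0,0,0.347],[40,406,-175,0,0,0,0.347],[40,406,-175,0,0,0,0.347],[40,406,-175,0,0,0,0.347]]' 25; python3 -m crank '[[40,0,0,0,0,0,0],[40,0,0,0,0,0,0],[40,0,0,0,0,0,0]]'
python3 - <<'E'
from h import *
from cell import manip, optics
s=manip.read_state();print(s["eef_pos"],s["eef_rot"],s["finger_gap"])
c=optics.calibration("wrist");im,d=optics.camera("wrist");np.savez("w1.npz",im=im,d=d,**c);cv2.imwrite("pics/w1.png",im[:,:,::-1])
P=cloud(np.load("w1.npz"));Z=P[...,2]
m=((Z>128)&(Z<146)&(abs(P[...,0]-484)<40)&(abs(P[...,1]+266)<40))
q=P[m];print(m.sum(),q.mean(0),cv2.minAreaRect(q[:,:2].astype(np.float32)))
m=((Z>135)&(Z<156)&(abs(P[...,0]-505)<40)&(abs(P[...,1]+149)<60))
q=P[m];print(m.sum(),cv2.minAreaRect(q[:,:2].astype(np.float32)) if len(q) else 0)
E
```

```text
clock: 1.1
eef_pos: [487.0, -263.3, 204.8]
eef_rot: [-3.141, 0.0, -0.1]
wrist_force: [-1.2, -0.5, -0.2]
finger_gap: 37.6
finger_force: 0.0
clock: 1.4
eef_pos: [483.1, -267.8, 205.5]
eef_rot: [3.142, 0.0, -0.107]
wrist_force: [-0.2, -0.7, -0.1]
finger_gap: 37.4
finger_force: 0.0
[ 483.12678569 -267.8134993   205.4883609 ] [ 3.14152074e+00  1.21134962e-04 -1.06924934e-01] 37.41065697065996
829 [ 487.30469261 -266.13710217  139.59488257] ((485.7491455078125, -266.0484619140625), (11.607742309570312, 41.41994094848633), 83.415771484375)
2268 ((507.0140075683594, -148.56253051757812), (101.09115600585938, 12.224294662475586), 79.6405029296875)
```

View pics/w1.png

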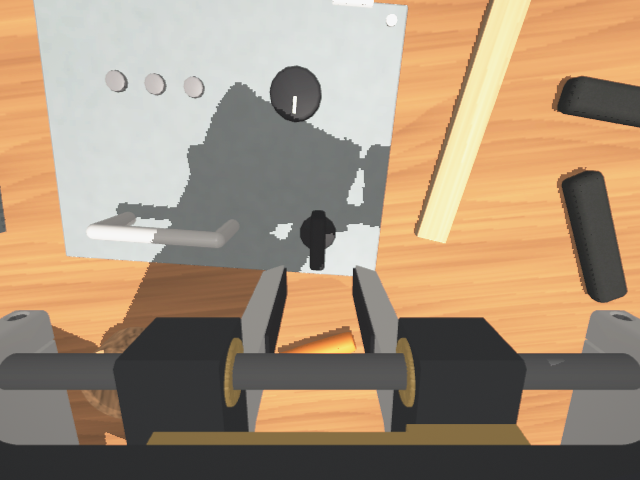

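The wrist picture shows the wing at (318,238), centred between the open fingers, with the bar at (160,235). All three cameras put the wing at about (485,-266), so I'll descend and grip it.

```bash
python3 -m crank '[[40,2,-2,30,0,0,0],[40,2,-2,60,0,0,0],[40,2,-2,80,0,0,0],[40,2,-2,93,0,0,0],[40,2,-2,93,0,0,0],[0,2,-2,93,0,0,0],[0,2,-2,93,0,0,0],[0,2,-2,93,0,0,0],[0,2,-2,93,0,0,0],[0,2,-2,93,0,0,0]]' 25
```

```text
clock: 2.45
eef_pos: [486.5, -266.3, 113.4]
eef_rot: [3.139, -0.002, -0.105]
wrist_force: [0.4, -7.4, 1.5]
finger_gap: 11.9
finger_force: 25.0
```

```bash
python3 -m crank '[[0,0,0,0,0,0,-0.12],[0,0,0,0,0,0,-0.24],[0,0,0,0,0,0,-0.36],[0,0,0,0,0,0,-0.48],[0,0,0,0,0,0,-0.6],[0,0,0,0,0,0,-0.72],[0,0,0,0,0,0,-0.84],[0,0,0,0,0,0,-0.96],[0,0,0,0,0,0,-1.08],[0,0,0,0,0,0,-1.2]]'; python3 -m crank '[[0,0,0,0,0,0,-0.12],[0,0,0,0,0,0,-0.24],[0,0,0,0,0,0,-0.3],[0,0,0,0,0,0,-0.33],[0,0,0,0,0,0,-0.35],[0,0,0,0,0,0,-0.35],[0,0,0,0,0,0,-0.35],[0,0,0,0,0,0,-0.35]]'
python3 -c "
from cell import manip;s=manip.read_state();print(s['moment'],s['eef_rot'])"
```

```text
clock: 3.45
eef_pos: [485.5, -264.6, 113.3]
eef_rot: [-3.14, -0.0, 1.1]
wrist_force: [-9.1, 6.2, 11.4]
finger_gap: 11.8
finger_force: 25.0
clock: 4.25
eef_pos: [485.1, -264.5, 113.3]
eef_rot: [-3.139, -0.001, 1.444]
wrist_force: [-12.8, 6.4, 11.2]
finger_gap: 12.2
finger_force: 25.7
[ 1.1494128   2.41887694 -0.50525872] [-3.13894610e+00 -1.11892788e-03  1.44429363e+00]
```

```bash
python3 -m crank '[[40,0,0,0,0,0,0],[40,0,0,0,0,0,0],[40,0,0,0,0,0,0],[40,0,0,-30,0,0,0],[40,0,0,-60,0,0,0],[40,0,0,-92,0,0,0],[60,50,3,-92,0,0,0.05],[60,90,5,-92,0,0,0.053],[60,117,6,-92,0,0,0.053],[60,117,6,-92,0,0,0.053]]' 25;python3 -m crank '[[60,0,0,0,0,0,0],[60,0,0,0,0,0,0]]' 
python3 - <<'E'
from h import *
from cell import manip, optics
s=manip.read_state();print(s["eef_pos"],s["eef_rot"],s["finger_gap"],s["wrist_force"])
c=optics.calibration("wrist");im,d=optics.camera("wrist");np.savez("w2.npz",im=im,d=d,**c);cv2.imwrite("pics/w2.png",im[:,:,::-1])
im,d=optics.camera("top");np.savez("t2.npz",im=im,d=d,**optics.calibration("top"));cv2.imwrite("pics/t2.png",im[:,:,::-1])
im,d=optics.camera("side");np.savez("s2.npz",im=im,d=d,**optics.calibration("side"))
for n in ("w2","t2","s2"):
    P=cloud(np.load(n+".npz"));Z=P[...,2]
    for x,y,r in ((485,-266,35),(506,-149,60)):
        q=P[(Z>130)&(Z<153)&(np.hypot(P[...,0]-x,P[...,1]-y)<r)]
        print(n,len(q),cv2.minAreaRect(q[:,:2].astype(np.float32)) if len(q)>20 else 0)
E
```

```text
clock: 5.25
eef_pos: [507.3, -147.2, 204.7]
eef_rot: [3.141, -0.0, 1.395]
wrist_force: [0.5, 0.1, 0.2]
finger_gap: 56.2
finger_force: 0.0
clock: 5.45
eef_pos: [506.7, -150.6, 204.4]
eef_rot: [-3.142, 0.0, 1.391]
wrist_force: [-0.0, -0.5, -0.4]
finger_gap: 56.2
finger_force: 0.0
[ 506.7495757  -150.58173813  204.3796243 ] [-3.14154090e+00  1.29843491e-04  1.39108649e+00] 56.23818554321038 [-0.01609565 -0.53998419 -0.44458806]
w2 132 ((485.3263854980469, -264.3625183105469), (41.83558654785156, 10.418394088745117), 79.71874237060547)
w2 2074 ((506.9528503417969, -146.7587432861328), (100.47406768798828, 12.00449275970459), 79.76480865478516)
t2 0 0
t2 26 ((513.162841796875, -103.27438354492188), (7.060247898101807, 8.979969024658203), 88.30994415283203)
s2 481 ((484.7511901855469, -266.0608215332031), (41.92514419555664, 12.3368558883667), 79.55838012695312)
s2 735 ((506.2257995605469, -148.85394287109375), (100.07727813720703, 12.025819778442383), 79.5501480102539)
```

View pics/w2.png

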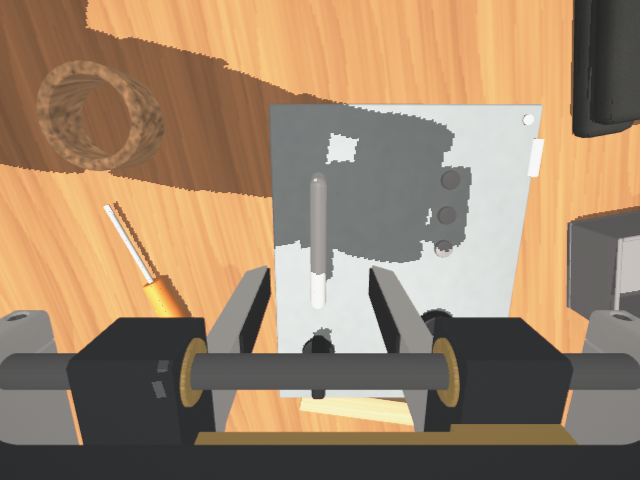

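In the wrist picture the wing at (318,370) is now in line with the bar at (318,240). The side camera measures both at 79.55°, so the fastener is at its unlocked stop. Next I'll grip the bar, which sits centred between the fingers.

```bash
python3 -m crank '[[60,1,0,35,0,0,0],[60,1,0,60,0,0,0],[60,1,0,80,0,0,0],[60,1,0,80,0,0,0],[0,1,0,80,0,0,0],[0,1,0,80,0,0,0],[0,1,0,80,0,0,0],[0,1,0,80,0,0,0],[0,1,0,80,0,0,0],[0,1,0,80,0,0,0]]' 25
python3 - <<'E'
import numpy as np
for a in np.radians(np.arange(4,80.1,4)):
    x=-180*np.cos(a)+53*np.sin(a)+180; z=180*np.sin(a)+53*np.cos(a)-53
    print(round(np.degrees(a)),round(x,1),round(-z,1))
E
```

```text
clock: 6.6
eef_pos: [506.5, -148.7, 124.5]
eef_rot: [-3.14, -0.0, 1.392]
wrist_force: [-27.8, 4.4, 13.2]
finger_gap: 12.2
finger_force: 14.4
4 4.1 -12.4
8 9.1 -24.5
12 15.0 -36.3
16 21.6 -47.6
20 29.0 -58.4
24 37.1 -68.6
28 46.0 -78.3
32 55.4 -87.3
36 65.5 -95.7
40 76.2 -103.3
44 87.3 -110.2
48 98.9 -116.2
52 110.9 -121.5
56 123.3 -125.9
60 135.9 -129.4
64 148.7 -132.0
68 161.7 -133.7
72 174.8 -134.6
76 187.9 -134.5
80 200.9 -133.5
```

```bash
python3 -m crank '[[0,0,-1,0,0,0,0],[0,0,-1,0,0,0,0],[0,0,-1,0,0,0,0]]'
```

```text
clock: 6.9
eef_pos: [506.1, -148.6, 124.6]
eef_rot: [3.141, -0.0, 1.392]
wrist_force: [-1.6, 0.7, 3.4]
finger_gap: 11.1
finger_force: 25.0
```

```bash
python3 -m crank '[[0,2,0,-6,0,0,0],[0,0,4.1,-12.4,0,0,0],[0,0,6.5,-18.5,0,0,0],[0,0,9.1,-24.5,0,0,0],[0,0,9.1,-24.5,0,0,0]]'
```

```text
clock: 7.4
eef_pos: [515.1, -150.0, 149.6]
eef_rot: [-3.141, -0.0, 1.392]
wrist_force: [-3.7, 3.2, 2.1]
finger_gap: 10.4
finger_force: 25.0
```

```bash
cat > ang.py <<'E'
from h import *
from cell import manip, optics
im,d=optics.camera("side");cv2.imwrite("pics/side_now.png",im[:,:,::-1])
c=optics.calibration("side");P=cloud(dict(d=d,**c))
s=manip.read_state();print(s["eef_pos"],s["finger_gap"],s["wrist_force"].round(1))
# lid frame about the hinge: along-hinge offset v, depth u
H=np.array([683.4,-180.9,90]);ex=np.array([.984,-.18,0]);ey=np.array([.18,.984,0])
Q=P-H;u=Q@ex;v=Q@ey;w=Q[...,2]
m=(v>-105)&(v<100)&(abs(v)>45)&(np.hypot(u,w)>40)&(np.hypot(u,w)<235)&(u<120)&(w>5)&(im.max(-1)>110)&(im.max(-1).astype(int)-im.min(-1)<30)
a=np.degrees(np.arctan2(w[m],-u[m]));print(m.sum(),"lid angle pct",np.percentile(a,[10,25,50,75,90]).round(1))
E
python3 ang.py
```

```text
[ 515.00992313 -150.00061118  149.46529378] 10.664210373004472 [-3.7  4.4  1.8]
7847 lid angle pct [10.5 11.1 12.2 14.8 19.1]
```

```bash
python3 -m crank '[[0,0,5.9,-11.8,0,0,0],[0,0,12.5,-23.1,0,0,0],[0,0,19.9,-33.9,0,0,0],[0,0,28,-44.1,0,0,0],[0,0,36.9,-53.8,0,0,0],[0,0,46.3,-62.8,0,0,0],[0,0,56.4,-71.2,0,0,0],[0,0,67.1,-78.8,0,0,0],[0,0,78.2,-85.7,0,0,0],[0,0,78.2,-85.7,0,0,0]]'; python3 ang.py
```

```text
clock: 8.45
eef_pos: [593.2, -164.6, 238.6]
eef_rot: [3.137, 0.001, 1.392]
wrist_force: [-8.3, 2.5, 17.3]
finger_gap: 10.7
finger_force: 25.0
[ 592.9201619  -164.52973048  238.48175919] 11.132899542122894 [-7.6  2.5 15.4]
6998 lid angle pct [46.6 46.9 48.1 49.9 53.9]
```

```bash
python3 -m crank '[[0,0,11.6,-7,0,0,0],[0,0,23.6,-12.5,0,0,0],[0,0,36,-17,0,0,0],[0,0,48.6,-20.5,0,0,0],[0,0,61.4,-23,0,0,0],[0,0,74.4,-24.7,0,0,0],[0,0,87.5,-25.6,0,0,0],[0,0,100.6,-25.5,0,0,0],[0,0,100.6,-25.5,0,0,0]]'; python3 ang.py
```

```text
clock: 9.4
eef_pos: [692.4, -183.0, 262.3]
eef_rot: [3.137, 0.001, 1.391]
wrist_force: [2.3, -2.7, 2.6]
finger_gap: 11.6
finger_force: 25.0
[ 692.14359861 -182.96757357  262.27096823] 11.090832468187193 [ 2.5 -1.7  3.4]
1616 lid angle pct [77.4 78.2 79.1 82.8 89.5]
```

View pics/side_now.png

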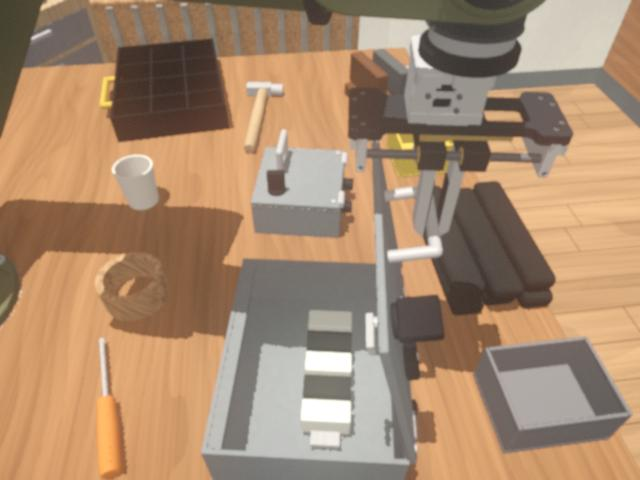

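The lid stands about 76° open, with its edge near (385,240), and the fingers are still on the bar at (437,245). I'll release with a small opening and lift straight up.

```bash
python3 -m crank '[[28,0,0,0,0,0,0],[28,0,0,0,0,0,0],[28,0,0,0,0,0,0],[28,0,0,-8,0,0,0],[28,0,0,-18,0,0,0],[28,0,0,-30,0,0,0],[28,0,0,-45,0,0,0],[28,0,0,-60,0,0,0],[28,0,0,-80,0,0,0],[28,0,0,-80,0,0,0]]'; python3 ang.py
```

```text
clock: 10.45
eef_pos: [691.3, -182.2, 344.1]
eef_rot: [3.136, 0.001, 1.392]
wrist_force: [0.5, -0.3, -0.0]
finger_gap: 26.2
finger_force: 0.0
[ 691.18847002 -182.11470155  341.82460562] 26.233763041906183 [-0.4 -0.4 -0.2]
1633 lid angle pct [77.2 77.9 78.8 82.3 89.3]
```

View pics/side_now.png

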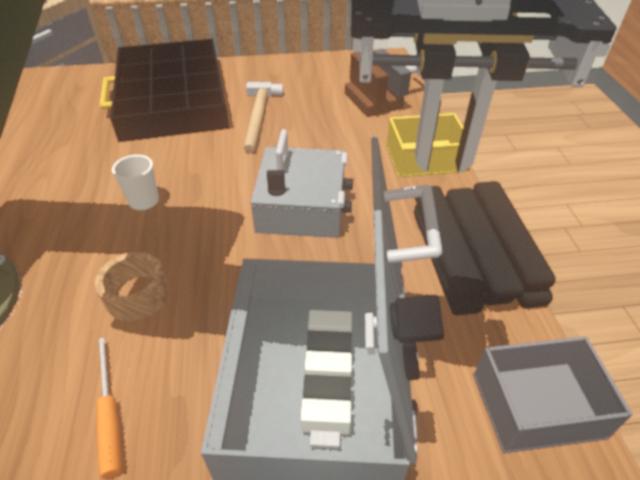

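The gripper is clear of everything at (450,110). The lid stands open at the same angle, and the wing at (418,318) is still parallel to the lid's front edge.

```bash
python3 -c "
from cell import manip;print(manip.sign_off())"
```

```text
the job is handed in; nothing more can be done
None
```

I turned the fastener a full quarter turn to unlocked with the lid shut, then swung the lid about 76° open; it stands there with the fastener still unlocked, the gripper clear and the small box untouched, and the job was handed in after about 10.5 s.

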